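# Third hand: hold a heel pressed on an upturned last

### The arm

A 6-joint arm with a two-finger parallel gripper is mounted at the origin on the work surface. World frame = base frame: x ahead of the robot, y to its left, z up, the work surface at z = 0. Lengths are in mm, angles in rad, forces in N, time in s.
With the tool pointing down it reaches from about 350 to 775 mm from the base axis. Payload 7.3 kg.
Tool frame: the origin (TCP) lies at the very end of the fingers, on their centre line; the grasp point (between the pads) lies 19 mm behind it; z points along the fingers, y is the line along which they close (so a half turn about z gives the same grasp; the last joint's range is limited). The gripper opens to 92 mm and grips with 3 to 60 N. Pads are 19 mm wide; open, the fingers measure 130 mm over their backs; the gripper's body (75 mm by 190 mm) begins 47 mm behind the grasp point.
Start: joints at [-1.407, 0.342, 1.524, -0, 1.275, -0.146], TCP at [160.078, -500.02, 226.741] pointing down, gripper open.
Joint ranges: [-2.53, 2.53], [-0.77, 2.02], [0.04, 2.7], [-1, 4.14], [0.28, 2.66], [-3.11, 3.11]. Speed limits (rad/s): [2.57, 2.57, 3.14, 3.14, 3.14, 3.14].

### API

Orientations are given as [roll, pitch, yaw] about the fixed x, y, z axes, in that order (R = Rz(yaw) Ry(pitch) Rx(roll)).
In Python, from plant import get_obs, vision, workorder gives the robot as it stands.
- The arm moves only by the shell command python3 -m pendant 'ROWS' [OPENING]. ROWS is a JSON object of lists of equal length, an entry for each row: "dp": the shift along the tool's x, y, z in m, a list of three; "rotation": the turn, a rotation vector about the tool's x, y, z in rad, a list of three. A call has 1 to 8 rows; each row is the pose to reach, as a shift and turn from the pose commanded when the call began, along the tool's axes at that moment; what a row does not reach only later rows make up. A row lasts 1/8 s, in which the tool goes at most 62.5 mm and 10.7 degrees, less where a joint would pass 70% of its speed; a pose out of reach is approached as far as the arm can. A call with a gripper value outside its range is refused whole. OPENING is the finger opening in m, from 0 to 0.0918, set as the call begins (- or left out, the last holds). The fingers move at their own pace and stop on an object; the grip force is fixed at half the most. Time passes only in rows, so rows that repeat a pose let the fingers close. It gives the time, the measured TCP pose, the force, the opening and the grip force at its end, in the units of the state.
- get_obs(): the state, without advancing time (a new reading comes with each control period).
- vision.capture(name): name is "scene" or "top" or "wrist"; returns a dict with "pixels" (400x640x3 uint8, red, green, blue), "vfov" (degrees; the focal length in pixels is half the picture's height over the tangent of half this angle, whatever the lens; pixels are square), "cx", "cy" (the principal point, pixels), "dist" ([k1, k2, p1, p2, k3] as OpenCV has them; the pictures are not rectified), "pose" (4x4, takes a point from camera to world coordinates); the wrist camera has in their place "T_tool_cam" (4x4, takes a point from camera to tool coordinates, whose origin is the TCP and whose axes are the flange's). Camera axes: x right, y up, looking along -z (the intrinsics and any distortion apply to the point x, -y, -z); pixel columns grow to the right and rows downward; lengths in mm; the calibration is good to about 2 mm. A picture is of the moment at which its call begins: read the wrist's pose just before it. There is no depth.
- workorder.close_job(): hands the job in; it is judged then, once.
The state is a dict: "time": time; "joint_positions": joint angles; "dq": joint speeds; "tau": joint torques, N m; "tool_pos": TCP position; "tcp_rot": TCP orientation; "contact_force": force on the tool from outside, world axes, zero at the start; "moment": the same for the moment, N m; "grip_width": finger opening in mm; "finger_force": force on a finger pad.
Only numpy, scipy, OpenCV 4.12 (cv2) and the standard library are available. Lean on these libraries where they do the work, as an engineer would, in place of code of your own. Each camera call takes 0.05 s, during which the arm holds its last target. There are 200 camera calls.

### The job

Pick up the brown wooden heel and set it squarely on the heel seat of the upturned grey last, its flat front facing the toe and its rounded back over the back of the last. Press it straight down until the jack's red pointer stands in the middle of the green band, keep it there steadily for three seconds, and finish while still holding it pressed like that, so that the shoemaker can nail it. Never push so hard that the pointer gets down into the red field, and leave all other things where they are.

Things in the scene. Friction and masses are not known exactly. Their poses are not given: they have to be found in the camera images.
- wood_heel: The heel to use: brown wood all over, with dark lines around it; loose, 60 to 130 g. A D from above, upright sides, 32 mm high, 54 mm wide in y (flat parallel sides from x = -15 to +20 mm), 62 mm long: flat front at x = +20 mm, round back to x = -42 mm. Origin on its underside, midway between the flat sides; z up. Starts upright on the bench; goes on the last the same way up
- heel_front (a point): Middle of the lower edge of the wooden heel's flat front (20 mm along +x from its origin)
- last: Grey plastic shoe last (foot form), sole up, 255 mm long, on the jack's ram; moves only straight up and down. Origin on its heel seat: a level flat with a steel plate, 56 mm wide, open all round, x = -44 mm (round back) to +28 mm, 190 mm above the bench when unpressed. +x points to the toe, z up. Past x = 28 mm the sole rises, to 33 mm above the seat at x = 125 mm
- seat (a point): The point of the heel seat on which the wooden heel's origin belongs (same place and axes as last): heel x along seat x. It goes down with the last
- ram (a joint): How far the last is pressed down on its spring, m: 0 = up, 0.025 = bottomed. Starts to move at 3 N, then 0.6 N per mm. A red pointer on the ram runs down a white plate on the jack's side: in the green band from 0.007 to 0.017 (7 to 13 N; middle 0.012, 10 N), in the red field from 0.020 on
- jack: Fixed stand under the last: steel disc 140 mm across, green sleeve, pointer plate; origin under its centre on the work surface, straight below the seat; same yaw as the last
- black_heel: Black plastic heel, same shape and size as the wooden one; not to be used, leave alone
- white_heel: White plastic heel, same shape and size as the wooden one; not to be used, leave alone
- stamp: Small wooden hand stamp standing on the bench, 48 mm across, 68 mm high; leave alone
- jar: Amber jar with steel cap, 68 mm across, 75 mm high; leave alone
- hammer: Hammer lying on the bench, origin near its middle; leave alone
- awl: Screwdriver with wooden handle, 160 mm long, lying on the bench; leave alone
- tape: Roll of yellow tape, 90 mm across, 24 mm high; leave alone
Mind the look-alikes: they are no part of the job. Of the things like the wood_heel, leave any that is purple; of the rest the smaller one is meant.

How it is judged (in metres and radians):
On the way, in this order (a step that is already met when the one before it is completed fails the run):
1. the wooden heel is lifted off the bench (height (world z) of wood_heel above 0.06 m), for 0.1 s.
2. the wooden heel sits on the seat, pressed with the pointer in the green band, for 2.5 s on end (x of wood_heel in the frame of seat between -0.008 and 0.008 m and y of wood_heel in the frame of seat between -0.008 and 0.008 m and z of wood_heel in the frame of seat between -0.005 and 0.005 m and angle between wood_heel's own z axis and vertical below 0.1 rad and angle between the x axis of wood_heel and the x axis of seat, either way round below 0.2 rad and x of heel_front in the frame of seat above 0.005 m and value of joint ram between 0.007 and 0.017 m and contact force between wood_heel and last between 5 and 16 N and contact force between the fingers and wood_heel above 2 N), for 2.5 s.
At the end, for the whole second after the job is handed in: Wooden heel within 8 mm of the seat point (height 5 mm), upright within 0.1 rad, axis within 0.2 rad of the last's, flat front towards the toe; fingers on it; it presses on the last with 5 to 16 N, ram in by 7 to 17 mm, at rest (all of step 2 and linear speed of wood_heel below 0.02 m/s); the arm keeps its last pose, push and grip.
It fails at once if the pointer is driven into the red field (value of joint ram above 0.0205 m).
It fails at once if another heel, the stamp, the jar, the hammer, the screwdriver or the tape is moved by more than 30 mm (distance of any of black_heel, white_heel, stamp, jar, hammer, awl, tape from where it was at the start of the episode above 0.03 m).
It also fails if it takes over 48 s, if anything falls off the work surface, if the arm or the gripper's body presses on something with over 40 N, if the wrist force passes 120 N, or if a joint passes its speed limit or range.

## Working session

There is one attempt and no reset: what is moved stays moved. The work goes in short steps, Python scripts to look and compute and a shell command to move; the robot and the scene stay as the last step left them, time stands still between calls to the robot, and variables do not carry over. Pictures are saved under pics/ and viewed, at most 10 in all, crops included, and the job is handed in when it is done.

```bash
mkdir -p pics; ls
python3 - <<'E'
from plant import get_obs, vision
import cv2,numpy as np
print(get_obs())
for n in("scene","top"):
    c=vision.capture(n); cv2.imwrite(f"pics/{n}0.png",c["pixels"][:,:,::-1]); print(n,{k:v for k,v in c.items() if k!="pixels"})
E
```

```text
pics
{'time': 0.0, 'joint_positions': array([-1.40702112e+00,  3.42725655e-01,  1.52501442e+00,  2.62162589e-05,
        1.27541372e+00, -1.45983446e-01]), 'dq': array([-3.85697692e-04, -3.12480287e-04, -4.61443167e-04,  8.66980674e-04,
       -7.61563801e-04, -7.60009278e-05]), 'tau': array([ 2.91511487e-04, -4.31240988e+01, -2.44221067e+01,  7.18244794e-02,
        5.60668332e-02, -1.52591251e-04]), 'tool_pos': array([ 160.00471466, -499.59308344,  226.04435836]), 'tcp_rot': array([-3.14005176e+00, -2.51894405e-04,  3.09750809e-01]), 'contact_force': array([ 0.36400927, -0.18228377, -0.10476393]), 'moment': array([ 0.0225993 , -0.00619941,  0.02468079]), 'finger_force': 0.0, 'grip_width': 91.92992439029537}
scene {'vfov': 54.836333954040896, 'cx': 325.18374982492344, 'cy': 199.77184933308703, 'dist': array([-0.03056718,  0.        ,  0.        ,  0.        ,  0.        ]), 'pose': array([[ 7.19915160e-01, -4.09085681e-01,  5.60688031e-01,
         1.23040232e+03],
       [ 6.93832623e-01,  4.03412859e-01, -5.96535293e-01,
        -7.39693866e+02],
       [ 1.78452852e-02,  8.18478448e-01,  5.74260025e-01,
         8.30846900e+02],
       [ 0.00000000e+00,  0.00000000e+00,  0.00000000e+00,
         1.00000000e+00]])}
top {'vfov': 49.92660028496276, 'cx': 321.2622000475854, 'cy': 194.59140922502644, 'dist': array([-0.03971365,  0.        ,  0.        ,  0.        ,  0.        ]), 'pose': array([[-9.47220454e-03,  9.96334098e-01, -8.50214239e-02,
         4.54850322e+02],
       [-9.99910494e-01, -1.02409121e-02, -8.60974940e-03,
         8.45615112e+00],
       [-9.44888383e-03,  8.49322607e-02,  9.96341924e-01,
         1.34435557e+03],
       [ 0.00000000e+00,  0.00000000e+00,  0.00000000e+00,
         1.00000000e+00]])}
```

View pics/scene0.png

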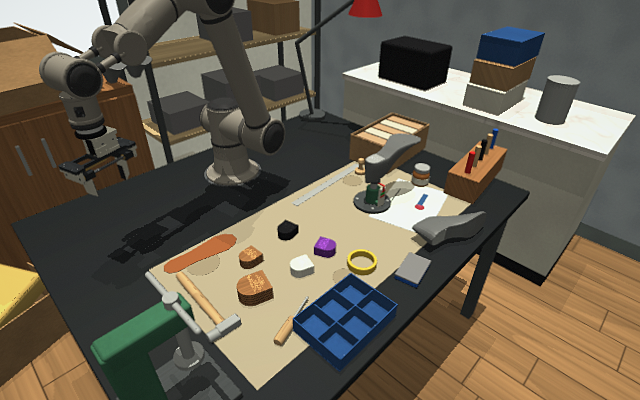

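View pics/top0.png

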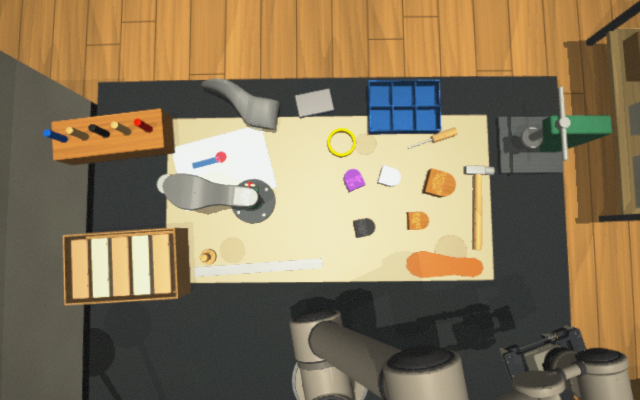

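The scene picture shows brown heels at (251,258) and (255,288), a purple one at (325,247), black at (288,229) and white at (302,266). In the top picture, the brown candidates are A (417,221), small, and B (440,183), large. Purple is at (354,180) and is excluded. A is the smaller, so it fits. The last's heel is at about (245,197), with the toe to the left at (165,185). I'll confirm with one enlarged crop.

```bash
cat > h.py <<'E'
import numpy as np, cv2
from plant import get_obs, vision
from scipy.spatial.transform import Rotation as R
def cap(n):
    o=get_obs(); c=vision.capture(n)
    if "pose" in c: T=c["pose"]
    else:
        W=np.eye(4); W[:3,:3]=R.from_euler("xyz",o["tcp_rot"]).as_matrix(); W[:3,3]=o["tool_pos"]; T=W@c["T_tool_cam"]
    f=200/np.tan(np.radians(c["vfov"]/2)); K=np.array([[f,0,c["cx"]],[0,f,c["cy"]],[0,0,1.]])
    return dict(im=np.ascontiguousarray(c["pixels"][:,:,::-1]),K=K,D=c["dist"],T=T)
def plane(c,uv,z):
    p=cv2.undistortPoints(np.float64(uv).reshape(-1,1,2),c["K"],c["D"]).reshape(-1,2)
    d=np.c_[p[:,0],-p[:,1],-np.ones(len(p))]@c["T"][:3,:3].T; o=c["T"][:3,3]
    return o+d*((z-o[2])/d[:,2])[:,None]
def proj(c,P):
    q=(np.float64(P).reshape(-1,3)-c["T"][:3,3])@c["T"][:3,:3]; q=q*[1,-1,-1]
    return cv2.projectPoints(q,np.zeros(3),np.zeros(3),c["K"],c["D"])[0].reshape(-1,2)
def biggest(m):
    cs,_=cv2.findContours(m.astype(np.uint8),cv2.RETR_EXTERNAL,cv2.CHAIN_APPROX_NONE); return max(cs,key=cv2.contourArea)
E
python3 - <<'E'
from h import *
c=cap("top"); im=c["im"]
a=cv2.resize(im[150:250,340:470],None,fx=4,fy=4,interpolation=cv2.INTER_CUBIC)
b=cv2.resize(im[160:235,150:285],None,fx=4,fy=4,interpolation=cv2.INTER_CUBIC)[:, :280*2]
s=cap("scene"); d=cv2.resize(s["im"][130:220,340:440],None,fx=2.5,fy=2.5,interpolation=cv2.INTER_CUBIC)
o=np.zeros((600,800,3),np.uint8); o[:300,:540]=b[:300,:540]; o[300:,:390]=a[:300,:390]
a=cv2.resize(im[150:240,395:470],None,fx=3,fy=3); o[300:570,400:625]=a; o[0:225,545:795]=d
cv2.imwrite("pics/crop1.png",o)
hsv=cv2.cvtColor(im,cv2.COLOR_BGR2HSV)
m=cv2.inRange(hsv,(5,110,60),(20,255,255)); 
for u,v in((417,221),(440,183)):
    mm=np.zeros_like(m); mm[v-18:v+18,u-20:u+20]=m[v-18:v+18,u-20:u+20]
    k=biggest(mm); P=plane(c,k,32)[:,:2].astype(np.float32); print(cv2.minAreaRect(P),cv2.contourArea(k))
print(hsv[190:200:3,225:262:4].tolist())
E
```

```text
((484.5457458496094, -273.2202453613281), (64.17781066894531, 51.79478073120117), 89.39164733886719) 313.0
((597.3926391601562, -346.3469543457031), (91.54948425292969, 80.74872589111328), 74.33273315429688) 654.0
[[[30, 17, 147], [25, 18, 174], [24, 23, 177], [33, 12, 231], [30, 12, 230], [60, 2, 240], [45, 4, 239], [28, 18, 221], [71, 116, 127], [56, 17, 106]], [[30, 17, 148], [24, 20, 177], [30, 17, 179], [33, 13, 231], [34, 8, 235], [45, 4, 238], [40, 3, 237], [30, 13, 232], [27, 19, 122], [60, 12, 107]], [[30, 19, 149], [30, 19, 176], [30, 21, 185], [30, 12, 229], [34, 8, 235], [50, 3, 240], [36, 5, 235], [30, 11, 232], [30, 18, 173], [55, 15, 104]], [[30, 20, 150], [26, 20, 178], [30, 20, 193], [30, 11, 229], [35, 6, 236], [33, 10, 234], [34, 9, 235], [30, 11, 232], [28, 21, 144], [60, 9, 56]]]
```

View pics/crop1.png

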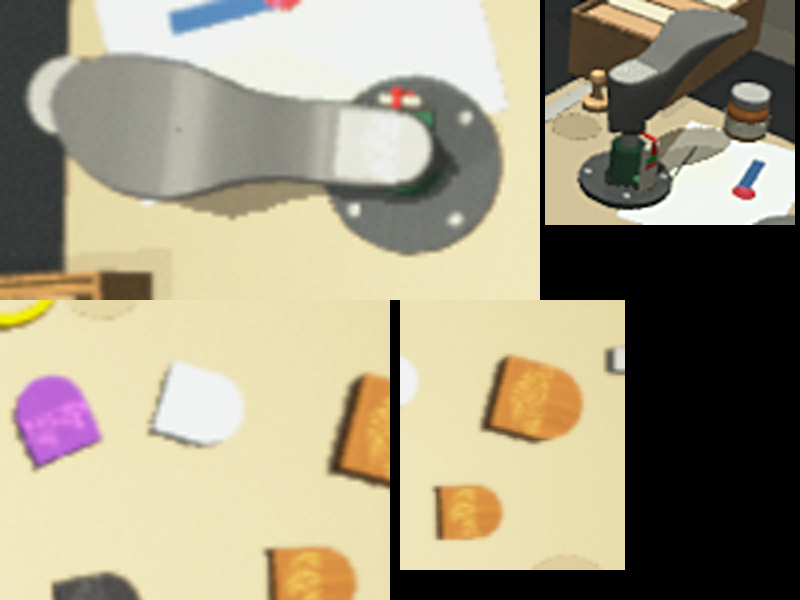

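A at (417,221) is brown, measures 64x52 mm and is the smaller one, so it's the target (B is 92x81). Its flat front faces +y, the same way as the last's toe. Next I'll measure the seat and work out the approach.

```bash
cat >> h.py <<'E'
def togo(p,yaw):
    o=get_obs(); M=R.from_euler("xyz",o["tcp_rot"]); T=R.from_euler("xyz",[np.pi,0,yaw])
    print("dp mm",M.inv().apply(np.array(p)-o["tool_pos"]).round(1),"rot",(M.inv()*T).as_rotvec().round(3),"t",o["time"])
def seatfit(c,z=190,show=True):
    hsv=cv2.cvtColor(c["im"],cv2.COLOR_BGR2HSV); m=cv2.inRange(hsv,(0,0,212),(180,26,255))
    return m
E
python3 - <<'E'
from h import *
c=cap("top"); m=seatfit(c); mm=m*0; mm[180:212,228:262]=m[180:212,228:262]
k=biggest(mm); P=plane(c,k,190)[:,:2].astype(np.float32); print("plate",cv2.minAreaRect(P),P.min(0),P.max(0))
# width profile along y
for y in range(int(P[:,1].min()),int(P[:,1].max()),6):
    q=P[abs(P[:,1]-y)<4][:,0]; print(y,q.min().round(1),q.max().round(1))
print(vision.capture("wrist")["T_tool_cam"].round(3))
togo([484.5,-262,200],np.pi/2)
E
```

```text
plate ((550.3379516601562, 224.70809936523438), (59.956729888916016, 46.10791015625), 89.38967895507812) [527.2232  194.80391] [573.68414 254.61307]
194 540.5 562.2
200 532.5 567.7
206 529.8 570.5
212 529.8 570.6
218 527.2 573.3
224 530.0 573.4
230 530.0 573.5
236 530.1 573.5
242 530.1 573.6
248 530.2 573.7
[[ 0.0000e+00  9.6300e-01  2.7100e-01  7.2146e+01]
 [ 1.0000e+00 -1.0000e-03  1.0000e-03 -4.1700e-01]
 [ 1.0000e-03  2.7100e-01 -9.6300e-01 -1.5830e+02]
 [ 0.0000e+00  0.0000e+00  0.0000e+00  1.0000e+00]]
dp mm [ 381.5 -127.6   26.6] rot [-0.    -0.    -1.261] t 0.3
```

```bash
python3 -m pendant '{"dp":[[0.05,-0.017,0.003],[0.1,-0.034,0.007],[0.15,-0.05,0.01],[0.2,-0.067,0.014],[0.25,-0.084,0.018],[0.3,-0.1,0.021],[0.35,-0.117,0.025],[0.3815,-0.1276,0.0266]],"rotation":[[0,0,-0.16],[0,0,-0.32],[0,0,-0.48],[0,0,-0.64],[0,0,-0.8],[0,0,-0.96],[0,0,-1.12],[0,0,-1.261]]}' 0.0918
python3 -m pendant '{"dp":[[0,0,0],[0,0,0],[0,0,0]],"rotation":[[0,0,0],[0,0,0],[0,0,0]]}'
python3 - <<'E'
from h import *
print(get_obs()["tool_pos"],get_obs()["tcp_rot"])
c=cap("wrist"); cv2.imwrite("pics/w1.png",c["im"])
hsv=cv2.cvtColor(c["im"],cv2.COLOR_BGR2HSV); m=cv2.inRange(hsv,(5,110,110),(22,255,255))
p=proj(c,[484.5,-273,32])[0]; print(p)
n,l,s,ce=cv2.connectedComponentsWithStats(m); 
for i in range(1,n):
    if s[i,4]>800:
        k=biggest(l==i);P=plane(c,k,32)[:,:2].astype(np.float32);print(s[i],ce[i],cv2.minAreaRect(P),P.min(0),P.max(0))
E
```

```text
time: 1.3
tool_pos: [486.1, -260.3, 199.8]
tcp_rot: [-3.141, -0.0, 1.577]
contact_force: [-0.4, -0.1, 0.4]
grip_width: 91.9
finger_force: 0.0
time: 1.68
tool_pos: [483.7, -263.0, 200.3]
tcp_rot: [-3.141, 0.0, 1.568]
contact_force: [-0.2, -0.4, 0.1]
grip_width: 91.5
finger_force: 0.0
[ 483.72886456 -263.0363047   200.25108441] [-3.14148089e+00  2.86424328e-04  1.56835405e+00]
[325.02243831 186.79824877]
[ 161  149   77  103 5711] [198.04815269 196.1290492 ] ((360.5146179199219, -286.69659423828125), (75.745361328125, 103.62322998046875), 4.64539098739624) [ 322.05408 -341.33817] [ 398.05984 -235.55148]
[ 397  212   89   58 1842] [436.43648208 236.74809989] ((602.8342895507812, -340.4000549316406), (64.811767578125, 78.25582122802734), 73.5600357055664) [ 559.2607  -361.87384] [ 648.27124 -299.01462]
[192 301  37  38 882] [213.41496599 322.41609977] ((362.33319091796875, -428.7342224121094), (64.24732208251953, 28.914276123046875), 55.71524429321289) [ 334.3558  -448.53918] [ 377.60345 -400.1076 ]
```

View pics/w1.png

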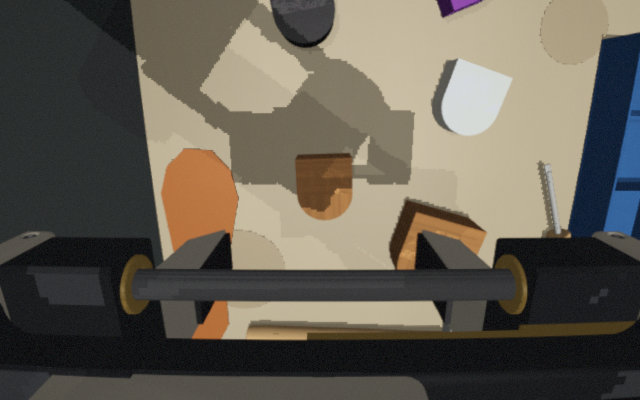

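The wrist view shows the wooden heel in shadow, with its top face from (296,160) to (352,219), flat edge at the top (+y) and round back at the bottom. The large one is at (440,237). I'll refine the mask for the shadow.

Run:
```python
from h import *
c=cap("wrist"); hsv=cv2.cvtColor(c["im"],cv2.COLOR_BGR2HSV)
print(hsv[148:170:2,324].tolist())
m=cv2.inRange(hsv,(5,140,88),(22,255,255)); mm=m*0; mm[140:230,280:370]=m[140:230,280:370]
k=biggest(mm);P=plane(c,k,32)[:,:2].astype(np.float32);print(cv2.boundingRect(k),cv2.minAreaRect(P),P.min(0),P.max(0))
for s in(0,1):
    ys=np.arange(-272,-250,2); 
    e=[(P[abs(P[:,1]-y)<1.5][:,0].max() if s else P[abs(P[:,1]-y)<1.5][:,0].min()) for y in ys]; print(np.polyfit(ys,e,1)[0],np.mean(e))
xs=np.arange(465,504,3); e=[P[abs(P[:,0]-x)<1.5][:,1].max() for x in xs]; print(np.polyfit(xs,e,1)[0],np.mean(e))
```

```text
[[21, 58, 115], [22, 56, 113], [18, 58, 114], [14, 124, 72], [14, 149, 65], [14, 157, 81], [14, 148, 105], [13, 158, 95], [15, 160, 102], [14, 154, 104], [14, 151, 103]]
(296, 157, 55, 62) ((483.20941162109375, -275.01422119140625), (52.28734588623047, 60.59697341918945), 1.994206190109253) [ 456.56982 -305.1126 ] [ 509.0191  -243.82433]
-0.044377552379260526 456.97122
-0.01839571866122539 508.64188
0.031692756401314665 -245.339
```

```bash
python3 -m pendant '{"dp":[[-0.0005,0,0.05],[-0.0005,0,0.1],[-0.0005,0,0.14],[-0.0005,0,0.17],[-0.0005,0,0.185],[-0.0005,0,0.195],[-0.0005,0,0.195],[-0.0005,0,0.195]],"rotation":[[0,0,-0.03],[0,0,-0.03],[0,0,-0.03],[0,0,-0.03],[0,0,-0.03],[0,0,-0.03],[0,0,-0.03],[0,0,-0.03]]}'
python3 -m pendant '{"dp":[[0,0,0],[0,0,0],[0,0,0],[0,0,0],[0,0,0],[0,0,0]],"rotation":[[0,0,0],[0,0,0],[0,0,0],[0,0,0],[0,0,0],[0,0,0]]}' 0.03
```

```text
time: 2.78
tool_pos: [485.1, -263.2, 6.1]
tcp_rot: [3.14, 0.001, 1.601]
contact_force: [-1.1, 0.3, 0.8]
grip_width: 91.8
finger_force: 0.0
time: 3.52
tool_pos: [484.6, -262.7, 5.2]
tcp_rot: [3.142, 0.0, 1.601]
contact_force: [-0.1, -0.2, 1.5]
grip_width: 53.9
finger_force: 30.0
```

```bash
python3 -m pendant '{"dp":[[0,0,-0.03],[0,0,-0.08],[0.01,0.002,-0.13],[0.03,0.006,-0.18],[0.06,0.012,-0.22],[0.1,0.019,-0.26],[0.14,0.027,-0.3],[0.19,0.036,-0.325]],"rotation":[[0,0,0],[0,0,0],[0,0,0],[0,0,0],[0,0,0],[0,0,0],[0,0,0],[0,0,0]]}'
python3 -m pendant '{"dp":[[0.05,0.009,0],[0.1,0.018,0],[0.15,0.027,0],[0.19,0.036,0],[0.21,0.039,0],[0.221,0.041,0],[0.221,0.041,0],[0.221,0.041,0]],"rotation":[[0,0,0.005],[0,0,0.01],[0,0,0.015],[0,0,0.02],[0,0,0.025],[0,0,0.03],[0,0,0.03],[0,0,0.03]]}'
python3 - <<'E'
from h import *
o=get_obs();print(o["tool_pos"],o["tcp_rot"],o["grip_width"],o["contact_force"])
c=cap("wrist"); cv2.imwrite("pics/w2.png",c["im"]); print(proj(c,[[550,195,190],[550,233,190],[550,255,190],[550,230,10]]))
E
```

```text
time: 4.53
tool_pos: [515.1, -70.8, 332.0]
tcp_rot: [3.139, 0.001, 1.6]
contact_force: [1.4, 0.1, -0.6]
grip_width: 53.9
finger_force: 30.0
time: 5.52
tool_pos: [549.1, 149.6, 330.1]
tcp_rot: [-3.141, 0.0, 1.57]
contact_force: [0.8, -0.2, -1.8]
grip_width: 54.1
finger_force: 30.0
[549.12981294 149.55391113 330.06178857] [-3.14142721e+00  4.87344202e-04  1.56997533e+00] 54.149528863436416 [ 0.77454081 -0.15488243 -1.75291935]
[[325.33064484 131.89810537]
 [325.38332509  85.51177726]
 [325.41333153  57.3840191 ]
 [324.68828914  92.74746987]]
```

View pics/w2.png

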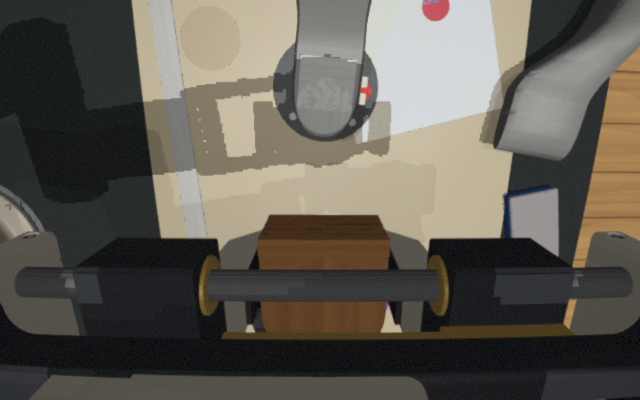

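The wrist view shows the heel held at (325,270). The seat is in shadow, with its round back at about (326,138) and its sides at columns 297 to 365. The disc runs from column 273 to 378. Now I'll get the edges in numbers.

Run:
```python
from h import *
c=cap("wrist"); g=cv2.cvtColor(c["im"],cv2.COLOR_BGR2GRAY); hsv=cv2.cvtColor(c["im"],cv2.COLOR_BGR2HSV)
for r in(70,85,100,115): print(r,g[r,268:384:2].tolist())
print("col",g[50:150:2,325].tolist())
# last rear outline: brighter than disc
m=cv2.inRange(g,66,255); mm=m*0; mm[60:145,284:370]=m[60:145,284:370]
# disc
T=cap("top"); h=cv2.cvtColor(T["im"],cv2.COLOR_BGR2HSV); gt=cv2.cvtColor(T["im"],cv2.COLOR_BGR2GRAY)
for nm,cam,gg,roi in(("w",c,g,(60,145,265,385)),("t",T,gt,(170,230,228,285))):
    a,b,d,e=roi; hs=cv2.cvtColor(cam["im"],cv2.COLOR_BGR2HSV); x=gg*0; x[a:b,d:e]=255
    bench=cv2.inRange(hs,(12,40,60),(35,255,255)); 
    q=cv2.bitwise_and(x,cv2.bitwise_not(bench)); q=cv2.morphologyEx(q,cv2.MORPH_OPEN,np.ones((3,3)))
    k=biggest(q); k=k[:,0]; k=k[(k[:,0]>d+1)&(k[:,0]<e-2)&(k[:,1]>a+1)&(k[:,1]<b-2)]
    for z in (6,12):
        P=plane(cam,k,z)[:,:2]; w=np.ones(len(P),bool)
        for _ in range(8):
            s=np.linalg.lstsq(np.c_[2*P[w],np.ones(w.sum())],(P[w]**2).sum(1),rcond=None)[0]; rr=np.sqrt(s[2]+s[0]**2+s[1]**2)
            er=abs(np.hypot(*(P-s[:2]).T)-rr); w=er<max(2,np.median(er)*2)
        print(nm,z,s[:2].round(1),rr.round(1),w.sum(),len(P))
```

```text
70 [195, 195, 195, 189, 105, 107, 107, 109, 107, 107, 109, 95, 68, 58, 99, 102, 134, 133, 135, 135, 135, 136, 133, 136, 135, 136, 136, 135, 138, 138, 136, 136, 138, 137, 137, 137, 136, 136, 134, 135, 135, 134, 132, 133, 114, 104, 79, 75, 96, 99, 96, 100, 103, 112, 202, 215, 217, 214]
85 [127, 127, 123, 62, 63, 66, 66, 64, 66, 64, 64, 67, 54, 77, 101, 119, 135, 133, 135, 140, 144, 142, 138, 138, 143, 149, 142, 144, 145, 139, 140, 146, 139, 145, 144, 137, 134, 136, 135, 134, 134, 135, 136, 123, 103, 83, 89, 208, 211, 186, 117, 103, 102, 103, 106, 195, 215, 215]
100 [189, 190, 193, 160, 103, 107, 108, 105, 99, 62, 62, 66, 56, 76, 106, 131, 131, 137, 143, 145, 146, 146, 145, 146, 139, 141, 146, 146, 146, 146, 143, 140, 143, 144, 147, 145, 136, 145, 144, 142, 147, 142, 124, 101, 72, 88, 205, 211, 191, 104, 97, 99, 101, 107, 181, 212, 213, 213]
115 [129, 125, 127, 127, 128, 127, 116, 65, 64, 65, 70, 127, 131, 130, 72, 112, 126, 128, 129, 129, 129, 130, 133, 131, 133, 133, 134, 133, 131, 133, 131, 130, 131, 132, 135, 131, 133, 136, 136, 133, 133, 114, 62, 51, 54, 57, 55, 53, 57, 101, 85, 130, 163, 163, 163, 161, 161, 162]
col [160, 160, 159, 118, 136, 135, 137, 137, 136, 135, 135, 136, 135, 133, 144, 149, 146, 139, 144, 140, 139, 142, 147, 139, 141, 144, 147, 140, 141, 137, 138, 133, 132, 134, 133, 134, 133, 132, 133, 130, 131, 129, 103, 88, 59, 68, 124, 127, 128, 129]
w 6 [550.7 236.2] 69.7 128 160
w 12 [550.7 236. ] 68.8 128 160
t 6 [521.1 223. ] 62.3 128 154
t 12 [520.8 222. ] 62.0 128 154
```

```bash
python3 -m pendant '{"dp":[[0.03,0.0005,0],[0.06,0.001,0.02],[0.08,0.0015,0.05],[0.0875,0.0015,0.08],[0.0875,0.0015,0.1],[0.0875,0.0015,0.115],[0.0875,0.0015,0.115],[0.0875,0.0015,0.115]],"rotation":[[0,0,0],[0,0,0],[0,0,0],[0,0,0],[0,0,0],[0,0,0],[0,0,0],[0,0,0]]}'
python3 - <<'E'
from h import *
o=get_obs();print(o["tool_pos"],o["tcp_rot"],o["contact_force"],o["moment"])
c=cap("wrist"); g=cv2.cvtColor(c["im"],cv2.COLOR_BGR2GRAY); t=o["tool_pos"]
for nm,x,z in(("low front",18.4,-5.2),("top front",18.4,26.8)): print(nm,proj(c,[t+[-27,x,z],t+[27,x,z]]).round(1).tolist())
print(g[195:260:2,345].tolist())
s=cap("scene"); p=proj(s,[550,236,200])[0].astype(int); a=s["im"][max(p[1]-75,0):p[1]+75,p[0]-90:p[0]+90]
o=cv2.resize(a,None,fx=3.3,fy=3.3,interpolation=cv2.INTER_CUBIC); 
b=c["im"][:300,150:500]; H=np.zeros((600,800,3),np.uint8); H[:o.shape[0],:o.shape[1]]=o[:600,:800]
cv2.imwrite("pics/s2.png",np.vstack([cv2.resize(b,(420,300))[:,:],np.zeros((0,420,3),np.uint8)])); cv2.imwrite("pics/s3.png",np.hstack([cv2.resize(o,(430,358)),cv2.resize(b,(370,317),interpolation=cv2.INTER_AREA).repeat(1,0) if 0 else cv2.copyMakeBorder(cv2.resize(b,(370,317)),0,41,0,0,0)]))
E
```

```text
time: 6.68
tool_pos: [551.2, 237.8, 216.1]
tcp_rot: [3.14, -0.0, 1.57]
contact_force: [-1.0, 0.4, -0.4]
grip_width: 53.7
finger_force: 30.0
[551.21123476 237.8228864  216.08848251] [ 3.13994825e+00 -3.81084048e-04  1.57038839e+00] [-0.99784253  0.37286138 -0.35347544] [-0.02275809 -0.11572389  0.00245686]
low front [[270.6, 212.3], [379.1, 212.3]]
top front [[259.3, 237.1], [391.3, 237.0]]
[88, 89, 89, 84, 79, 104, 106, 106, 108, 107, 58, 50, 40, 50, 45, 46, 52, 48, 46, 50, 42, 53, 57, 72, 76, 71, 68, 72, 72, 76, 75, 73, 70]
```

View pics/s3.png

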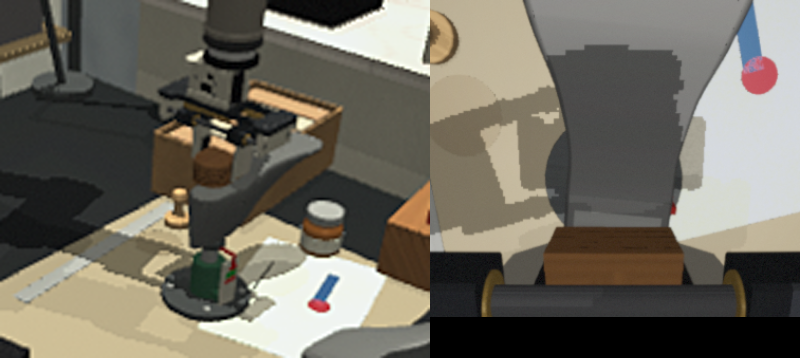

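The scene half of the composite shows the heel at (213,165), hovering level above the seat. The wrist half shows it at (614,255), centred on the last within about 2 mm with its front to the toe. The front edge sits about 1.5 mm further back than predicted, which is within tolerance. Now lowering.

```bash
python3 -m pendant '{"dp":[[0.0005,0,0.005],[0.001,0.0,0.01],[0.001,0,0.014],[0.001,0,0.017],[0.001,0,0.018],[0.001,0,0.018]],"rotation":[[0,0,0],[0,0,0],[0,0,0],[0,0,0],[0,0,0],[0,0,0]]}'
python3 -m pendant '{"dp":[[0,0,0.001],[0,0,0.002],[0,0,0.003],[0,0,0.004],[0,0,0.005],[0,0,0.006],[0,0,0.006],[0,0,0.006]],"rotation":[[0,0,0],[0,0,0],[0,0,0],[0,0,0],[0,0,0],[0,0,0],[0,0,0],[0,0,0]]}'
python3 -m pendant '{"dp":[[0,0,0.001],[0,0,0.002],[0,0,0.003],[0,0,0.004],[0,0,0.004],[0,0,0.004]],"rotation":[[0,0,0],[0,0,0],[0,0,0],[0,0,0],[0,0,0],[0,0,0]]}'
```

```text
time: 7.52
tool_pos: [550.7, 238.9, 197.1]
tcp_rot: [3.142, 0.0, 1.571]
contact_force: [-0.3, -1.0, -1.0]
grip_width: 54.3
finger_force: 30.0
time: 8.52
tool_pos: [550.7, 238.9, 191.2]
tcp_rot: [3.141, 0.0, 1.571]
contact_force: [-1.8, -0.4, 4.4]
grip_width: 54.0
finger_force: 30.0
time: 9.28
tool_pos: [550.7, 239.0, 187.5]
tcp_rot: [3.141, -0.0, 1.571]
contact_force: [-1.2, -1.0, 6.5]
grip_width: 54.0
finger_force: 30.0
```

```bash
python3 -m pendant '{"dp":[[0,0,0.001],[0,0,0.002],[0,0,0.003],[0,0,0.004],[0,0,0.0045],[0,0,0.0045],[0,0,0.0045],[0,0,0.0045]],"rotation":[[0,0,0],[0,0,0],[0,0,0],[0,0,0],[0,0,0],[0,0,0],[0,0,0],[0,0,0]]}'
python3 - <<'E'
from h import *
f=[]
s=cap("scene")
for _ in range(6): f.append(get_obs()["contact_force"]); vision.capture("wrist")
print(np.mean(f,0))
c=cap("wrist"); t=cap("top")
p=proj(s,[550,236,150])[0].astype(int); a=s["im"][p[1]-55:p[1]+65,p[0]-60:p[0]+60]
q=proj(t,[550,236,190])[0].astype(int); b=t["im"][q[1]-30:q[1]+30,q[0]-30:q[0]+30]
r=lambda i:cv2.resize(i,(400,400),interpolation=cv2.INTER_CUBIC)
cv2.imwrite("pics/s4.png",np.hstack([r(a),r(c["im"][60:300,205:445])]))
E
```

```text
time: 10.28
tool_pos: [550.7, 239.0, 183.4]
tcp_rot: [3.141, -0.0, 1.571]
contact_force: [-2.4, -1.0, 9.5]
grip_width: 53.5
finger_force: 30.0
[-2.66916463 -0.65006811  9.08834661]
```

View pics/s4.png

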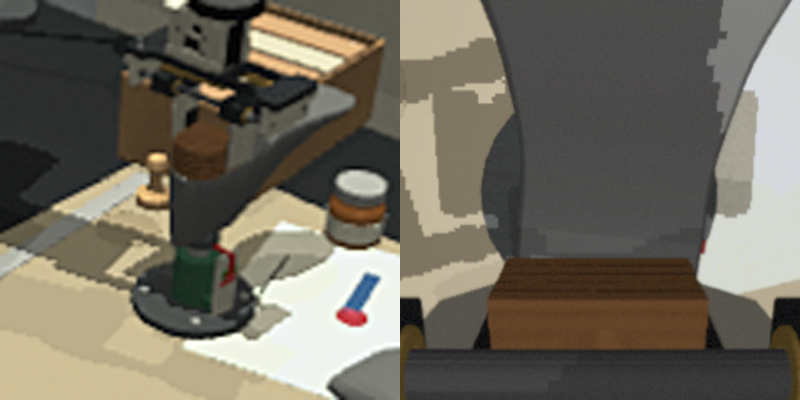

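The scene half shows the heel seated at (202,155). In the wrist half, about 7.6 mm of seat is visible ahead of the heel front at rows 232 to 258, so fore-aft is good (8 mm expected). Sideways, the heel is centred at 598 against about 612 for the last, so it's 2 to 4 mm off towards -x, and the last looks turned by about -0.05 rad. That's in tolerance, but I'll lift, correct and press again.

```bash
python3 -m pendant '{"dp":[[0,0,-0.004],[0,0,-0.009],[0,0,-0.014],[0,0,-0.017],[0,0.001,-0.017],[0,0.002,-0.017],[0,0.0025,-0.017],[0,0.0025,-0.017]],"rotation":[[0,0,0],[0,0,0],[0,0,0],[0,0,0],[0,0,0.02],[0,0,0.04],[0,0,0.05],[0,0,0.05]]}'
python3 -m pendant '{"dp":[[0,0,0.003],[0,0,0.005],[0,0,0.007],[0,0,0.009],[0,0,0.011],[0,0,0.012],[0,0,0.012],[0,0,0.012]],"rotation":[[0,0,0],[0,0,0],[0,0,0],[0,0,0],[0,0,0],[0,0,0],[0,0,0],[0,0,0]]}'
python3 -m pendant '{"dp":[[0,0,0.001],[0,0,0.002],[0,0,0.003],[0,0,0.004],[0,0,0.005],[0,0,0.005],[0,0,0.005],[0,0,0.005]],"rotation":[[0,0,0],[0,0,0],[0,0,0],[0,0,0],[0,0,0],[0,0,0],[0,0,0],[0,0,0]]}'
python3 - <<'E'
from h import *
f=[]
s=cap("scene")
for _ in range(6): f.append(get_obs()["contact_force"]); vision.capture("wrist")
print(np.mean(f,0))
c=cap("wrist")
p=proj(s,[550,236,100])[0].astype(int); a=s["im"][p[1]-40:p[1]+40,p[0]-40:p[0]+40]
r=lambda i:cv2.resize(i,(400,400),interpolation=cv2.INTER_CUBIC)
cv2.imwrite("pics/s5.png",np.hstack([r(a),r(c["im"][60:300,205:445])]))
E
```

```text
time: 11.72
tool_pos: [553.2, 238.9, 199.4]
tcp_rot: [-3.141, 0.0, 1.521]
contact_force: [-0.7, -0.6, -0.9]
grip_width: 54.0
finger_force: 30.0
time: 12.72
tool_pos: [553.1, 238.9, 188.2]
tcp_rot: [3.141, -0.0, 1.521]
contact_force: [-3.3, -1.4, 6.6]
grip_width: 53.7
finger_force: 30.0
time: 13.72
tool_pos: [553.1, 238.9, 183.7]
tcp_rot: [3.141, -0.0, 1.521]
contact_force: [-3.8, -0.3, 9.2]
grip_width: 53.9
finger_force: 30.0
[-3.84021113 -1.47756592  8.77540949]
```

View pics/s5.png

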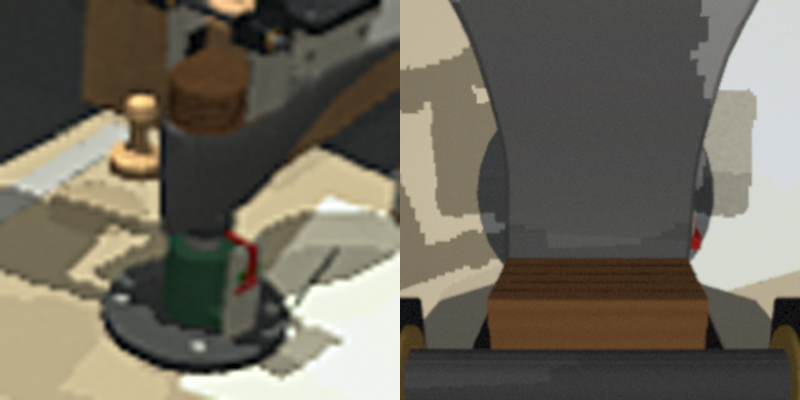

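The wrist half now shows the heel centred (597 against 600) and square to the last. The scene half shows the red pointer arm at about (245,270), at the green band. The force is about 10 N including the weight offset, and the ram is in about 11.5 mm. Holding now, then handing in.

```bash
for i in 1 2 3 4; do python3 -m pendant '{"dp":[[0,0,0],[0,0,0],[0,0,0],[0,0,0],[0,0,0],[0,0,0],[0,0,0],[0,0,0]],"rotation":[[0,0,0],[0,0,0],[0,0,0],[0,0,0],[0,0,0],[0,0,0],[0,0,0],[0,0,0]]}' | egrep 'time|tool_pos|contact'; done; python3 -c "
from plant import workorder
print(workorder.close_job())"
```

```text
time: 15.12
tool_pos: [553.1, 238.9, 183.7]
contact_force: [-4.8, -1.4, 8.6]
time: 16.12
tool_pos: [553.1, 238.9, 183.7]
contact_force: [-3.1, -0.7, 8.6]
time: 17.12
tool_pos: [553.1, 238.9, 183.7]
contact_force: [-3.8, -1.8, 9.4]
time: 18.12
tool_pos: [553.1, 238.9, 183.7]
contact_force: [-5.1, -0.7, 9.2]
the job is handed in; nothing more can be done
None
```

The wooden heel sits squarely on the seat, flat front to the toe. I held it pressed at about 10 N (ram in about 11.5 mm by my reckoning) for four seconds and handed the job in with it still pressed; no verdict came back.

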